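# Load the glaze scale for its check

## Robot

A 6-joint arm with a two-finger parallel gripper is mounted at the origin on the work surface. World frame = base frame: x ahead of the robot, y to its left, z up, the work surface at z = 0. Lengths are in m, angles in rad, forces in N, time in s.
With the tool pointing down it reaches from about 0.375 to 0.925 m from the base axis. Payload 5.7 kg.
Tool frame: the origin (TCP) lies midway between the tips of the shut fingers; the grasp point (between the pads) lies robot.grip_point_offset behind it (robot.grip_point_offset is the distance from the TCP to the grasp point, in m); z points along the fingers, y is the line along which they close (so a half turn about z gives the same grasp; the last joint's range is limited). The gripper opens to 88 mm and grips with 3 to 60 N. Pads are 20 mm wide; open, the fingers measure 115 mm over their backs; the gripper's body (75 mm by 178 mm) begins 61 mm behind the grasp point.
Start: joints at [1.195, 0.359, 1.51, -0, 1.272, -0.115], TCP at [0.155, 0.58, 0.223] pointing down, gripper open.
Joint ranges: [-2.97, 2.97], [-1.01, 2.36], [0.21, 2.38], [-0.96, 4.11], [0.2, 2.71], [-2.98, 2.98]. Speed limits (rad/s): [2.39, 2.39, 3.14, 3.14, 3.14, 3.14].

## Interface

Orientations are given as [roll, pitch, yaw] about the fixed x, y, z axes, in that order (R = Rz(yaw) Ry(pitch) Rx(roll)).
In Python, from station import robot gives the robot as it stands.
- The arm moves only by the shell command python3 -m jog 'ROWS' [FORCE]. ROWS is JSON, a list of rows, each a list of 5 numbers: the closure, from -1 (fully open) to 1 (shut), then the shift along the tool's x, y, z in mm, then the turn about the tool's z in rad. A call has 1 to 10 rows; each row is the pose to reach, as a shift and turn from the pose commanded when the call began, along the tool's axes at that moment; what a row does not reach only later rows make up. A row lasts 1/10 s, in which the tool goes at most 50 mm and 8.59 degrees, less where a joint would pass 70% of its speed; a pose out of reach is approached as far as the arm can. A call with a gripper value outside its range is refused whole. The fingers move at their own pace and stop on an object; FORCE is the grip in N (left out, the last holds). Time passes only in rows, so rows that repeat a pose let the fingers close. It gives the time, the measured TCP pose, the force, the opening and the grip force at its end, in the units of the state.
- robot.get_state(): the state, without advancing time (a new reading comes with each control period).
- robot.grab_frame(name): name is "side" or "top"; returns a dict with "pixels" (400x640x3 uint8, red, green, blue), "fx", "fy", "cx", "cy" (pixels), "R" (3x3) and "t" (3): a world point X has camera coordinates R X + t. Camera axes: x right, y down, z forward; pixel columns grow to the right and rows downward; lengths in m; the calibration is good to about 2 mm. A picture is of the moment at which its call begins. There is no depth.
- robot.finish_job(): hands the job in; it is judged then, once.
Trained networks look in the newest picture that a camera, given by its name, has taken for a name from the list of things; names that differ only in an ending like _2 or _b are one class to them, and where a whole thing is asked for, a point or a joint stands for the part that bears it (a point fixed in the world has none). Each returns a list of dicts, best first, with "p" (0 to 1); they miss things now and then, are a little off and sometimes report something else, mostly with a low value. They report only what shows in the picture. A call takes as long as a camera call.
- robot.recognise(target, camera): "at" ([x, y, z] in m, in world coordinates, good to about 4 mm: the middle of the surface that is visible of it).
The state is a dict: "time_s": time; "joint_pos": joint angles; "joint_vel": joint speeds; "tau": joint torques, N m; "position": TCP position; "tcp_rot": TCP orientation; "force": force on the tool from outside, world axes, zero at the start; "wrist_torque": the same for the moment, N m; "finger_gap": finger opening in m; "gripper_force": force on a finger pad.
Only numpy, scipy, OpenCV 4.12 (cv2) and the standard library are available. Lean on these libraries where they do the work, as an engineer would, in place of code of your own. Each camera call takes 0.05 s, during which the arm holds its last target. There are 200 camera calls.

## Task

Check the glaze scale: first take the blue cup off its pan and stand it upright on the round cork mat. Then set the large brass disc weight centred inside the blue ring on the pan, and after that stand the steel knob weight upright and centred on top of the disc. Set the weights down gently so that the sprung pan never bangs down onto its stop, and leave everything else on the bench where it is.

Things in the scene. Friction and masses are not known exactly. Their poses are not given: they have to be found in the camera images.
- scale: Grey bench scale, fixed, 230 x 200 mm, its top 70 mm up; origin: centre of its underside, x axis to its back (display at -x, 30 mm farther out), z up. Pan centre at x = +20 mm, y = 0. A clear draught shield, steel top rail 148 mm above the table, stands round the pan: back wall 92 mm behind the pan's centre, side walls 92 mm to either side; the front is open.
- pan_mark (a point): Centre of the top face of the scale's round steel pan (radius 65 mm, flat, no rim, 100 mm above the table when empty), marked with a thin blue ring of radius 39 mm; moves down with the pan, axes as the scale's
- pan (a joint): How far the sprung pan has been pushed down, m: 0 empty, about 7 mm per 0.5 kg, stop at 22 mm
- cup: Blue glazed ceramic cup without handle, 75 mm high, 62 mm across in its upper half, 48 mm across the foot, wall 4 mm, about 0.15 kg, open at the top, standing on the pan at the start; origin: centre of its underside, z up
- mat: Round cork mat, fixed, radius 60 mm, 6 mm thick; origin: centre of its underside, on the table
- board: Dark wooden weight board, fixed, 260 mm (x) x 120 mm (y), 12 mm thick, on which the three weights stand in a row along its x axis, about 75 mm apart, in any order; origin: centre of its underside
- disc: Large flat brass disc weight with a copper band, 58 mm across, 24 mm high, flat top, 0.5 kg; origin: centre of its underside, z up
- steel_weight: Steel knob weight, 0.2 kg: foot 34 mm across and 22 mm high, a thinner neck, a knob 22 mm across from 40 to 54 mm height (its top); origin: centre of its underside, z up
- small_weight: Bystander: small brass knob weight on the board, foot 26 mm across, 40 mm high, knob 16 mm across; origin: centre of its underside
- vase: Bystander: terracotta vase, 60 mm across, 110 mm high, beyond one end of the board; origin: centre of its underside
- mug: Bystander: white mug, 72 mm across and a handle at its +y side reaching about 70 mm from its axis, 80 mm high, near the mat; origin: centre of its underside
- jar: Bystander: amber jar with a lid, 60 mm across, 85 mm high, near the mat; origin: centre of its underside
- bottle: Bystander: white bottle with a blue cap, 56 mm across, 150 mm high, behind the scale; origin: centre of its underside
- bowl: Bystander: terracotta bowl, 84 mm across, 45 mm high, behind the scale; origin: centre of its underside
- brush: Bystander: brush, 180 mm long, lying in front of the scale; origin near its middle, on its underside, x axis along it
- stamp: Bystander: wooden stamp block, 35 x 50 x 35 mm, in front of the scale; origin: centre of its underside

How it is judged:
By the outcome, as a careful person would: the job done as asked, in the order asked, and still so for the second after the job is handed in, with the robot touching nothing.
It also fails if it takes over 72 s, if anything falls off the work surface, if the arm or the gripper's body presses on something with over 40 N, if the wrist force passes 120 N, or if a joint passes its speed limit or range.

## Working session

There is one attempt and no reset: what is moved stays moved. The work goes in short steps, Python scripts to look and compute and a shell command to move; the robot and the scene stay as the last step left them, time stands still between calls to the robot, and variables do not carry over. Pictures are saved under pics/ and viewed, at most 11 in all, crops included, and the job is handed in when it is done.

```bash
mkdir -p pics; ls
python3 - <<'E'
from station import robot
import cv2,numpy as np
s=robot.get_state(); print(s['position'],s['tcp_rot'],s['time_s'],s['force'],s['finger_gap'],robot.grip_point_offset)
for c in ['side','top']:
    f=robot.grab_frame(c); cv2.imwrite(f'pics/{c}0.png',f['pixels'][:,:,::-1])
    print(c,f['fx'],f['cx'],f['cy'],np.round(f['R'],3).tolist(),f['t'])
    for n in ['cup','pan_mark','scale','mat','board','disc','steel_weight','small_weight','vase','mug','jar','bottle','bowl','brush','stamp']:
        print(n,[(np.round(d['at'],3).tolist(),round(d['p'],2)) for d in robot.recognise(n,c)[:2]])
E
```

```text
pics
[0.15444105 0.57906211 0.22179649] [-3.13975504e+00 -1.91626840e-04  2.88084648e+00] 0.0 [ 0.97613659  0.16158319 -0.59118047] 0.0875822711340933 0.0187
side 505.2500879985542 315.1425856097134 208.1057799422763 [[0.926, -0.377, -0.005], [-0.237, -0.573, -0.784], [0.293, 0.728, -0.62]] [-0.51918625  0.20718838  1.06602625]
cup [([0.604, -0.064, 0.15], 0.55)]
pan_mark []
scale [([0.586, -0.085, 0.066], 0.88)]
mat [([0.568, 0.33, 0.008], 0.62)]
board [([0.495, -0.355, 0.01], 0.66)]
disc [([0.51, -0.361, 0.034], 0.63)]
steel_weight [([0.406, 0.042, 0.02], 0.65), ([0.599, -0.351, 0.03], 0.61)]
small_weight [([0.443, -0.356, 0.023], 0.57)]
vase [([0.69, -0.346, 0.072], 0.94), ([0.686, 0.323, 0.055], 0.56)]
mug [([0.689, 0.324, 0.055], 0.6)]
jar [([0.457, 0.302, 0.056], 0.93), ([0.688, -0.345, 0.072], 0.3)]
bottle [([0.747, 0.184, 0.097], 0.76)]
bowl [([0.771, -0.161, 0.03], 0.69)]
brush [([0.406, 0.046, 0.015], 0.8)]
stamp [([0.41, -0.112, 0.03], 0.81)]
top 369.6558077794592 314.974628046989 197.5199510522967 [[-0.0, -1.0, -0.016], [-0.999, 0.001, -0.043], [0.043, 0.016, -0.999]] [-0.00377557  0.56683449  1.20256424]
cup [([0.614, -0.047, 0.111], 0.78), ([0.694, -0.323, 0.078], 0.73)]
pan_mark [([0.609, -0.034, 0.097], 0.73)]
scale [([0.584, -0.035, 0.072], 0.94)]
mat [([0.578, 0.338, 0.006], 0.68)]
board [([0.512, -0.337, 0.013], 0.62), ([0.582, -0.036, 0.071], 0.4)]
disc [([0.518, -0.35, 0.036], 0.8)]
steel_weight [([0.463, 0.311, 0.086], 0.62), ([0.573, 0.337, 0.007], 0.2)]
small_weight [([0.451, -0.341, 0.03], 0.64)]
vase [([0.696, -0.319, 0.078], 0.62)]
mug [([0.412, 0.06, 0.015], 0.63), ([0.696, 0.359, 0.038], 0.57)]
jar [([0.459, 0.306, 0.088], 0.58), ([0.411, 0.059, 0.018], 0.26)]
bottle [([0.745, 0.193, 0.1], 0.61), ([0.612, -0.033, 0.098], 0.3)]
bowl [([0.763, -0.175, 0.022], 0.74)]
brush [([0.408, 0.056, 0.016], 0.79)]
stamp [([0.418, -0.101, 0.034], 0.47)]
```

View pics/side0.png

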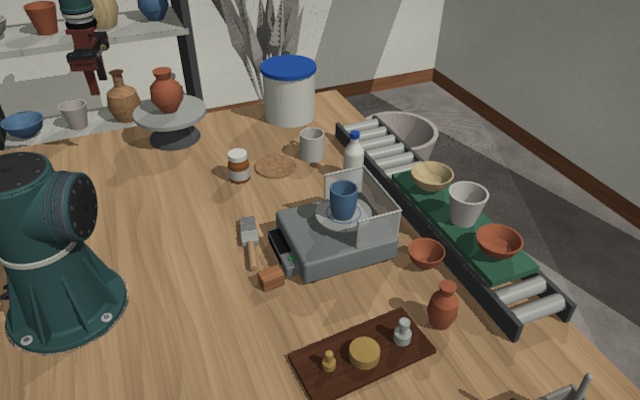

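View pics/top0.png

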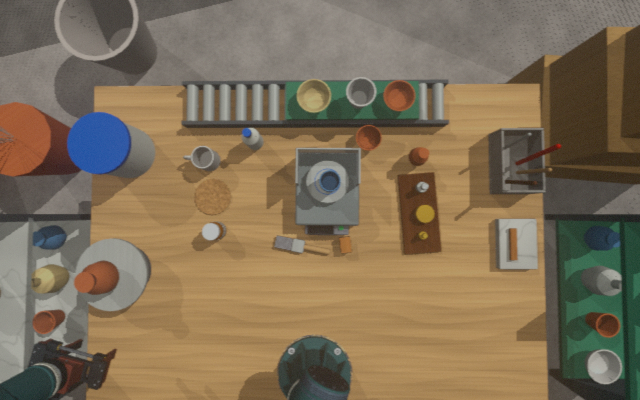

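The side view shows the cup at (343,201) on the pan, with the disc at (365,353), the steel weight at (403,332) and the small weight at (328,362) on the board. The mat is at (275,166), between the jar (238,166) and the mug (311,145). The top view agrees: cup (329,181), mat (213,196), steel (422,187), disc (425,214). The network's "steel_weight" hits at the jar and the brush are false.

Next I'll refine these positions with silhouettes.

```bash
cat > h.py <<'E'
import cv2,numpy as np
from station import robot
def proj(f,P):
    c=np.atleast_2d(P)@np.array(f['R']).T+np.array(f['t'])
    return np.c_[f['fx']*c[:,0]/c[:,2]+f['cx'],f['fy']*c[:,1]/c[:,2]+f['cy']]
def back(f,uv,z):
    R=np.array(f['R']);o=-R.T@np.array(f['t'])
    d=R.T@np.array([(uv[0]-f['cx'])/f['fx'],(uv[1]-f['cy'])/f['fy'],1]);return o+d*(z-o[2])/d[2]
def ring(c,r,z):
    a=np.linspace(0,2*np.pi,60);return np.c_[c[0]+r*np.cos(a),c[1]+r*np.sin(a),0*a+z]
def crop(f,x,y,w,h,k,fn,shapes=()):
    im=cv2.resize(np.ascontiguousarray(f['pixels'][y:y+h,x:x+w,::-1]),None,fx=k,fy=k,interpolation=cv2.INTER_CUBIC)
    for P in shapes: cv2.polylines(im,[np.int32((proj(f,P)+.5-[x,y])*k)],True,(255,0,255),1)
    cv2.imwrite(fn,im); return im
E
python3 - <<'E'
from h import *
S=robot.grab_frame('side');T=robot.grab_frame('top')
sh=[ring((.612,-.046),.031,.173),ring((.612,-.046),.065,.098),ring((.516,-.350),.029,.036),ring((.605,-.34),.011,.066),ring((.575,.336),.06,.006)]
a=crop(S,220,140,220,250,2.4,'a.png',sh);b=crop(T,290,140,160,120,3,'b.png',sh)
o=np.zeros((600,800,3),np.uint8); a=a[:,:528]; o[:a.shape[0],:a.shape[1]]=a
cv2.imwrite('pics/s1.png',o[:,:530]); cv2.imwrite('pics/t1.png',crop(T,180,140,270,120,2.9,'b.png',sh))
for n,f in (('S',S),('T',T)):
    hsv=cv2.cvtColor(f['pixels'],cv2.COLOR_RGB2HSV)
    for nm,c in (('cup',(.61,-.046,.14)),('disc',(.516,-.35,.03)),('mat',(.575,.336,.006)),('st',(.605,-.34,.05))):
        u=proj(f,c)[0].astype(int);print(n,nm,u,hsv[u[1],u[0]])
E
```

```text
S cup [343 198] [104 107  98]
S disc [363 348] [ 20 129 152]
S mat [276 164] [ 15 109 152]
S st [403 323] [ 42   8 169]
T cup [328 181] [106  85  93]
T disc [422 212] [ 22 181 168]
T mat [212 195] [ 16 138 163]
T st [420 184] [ 30  15 151]
```

View pics/s1.png

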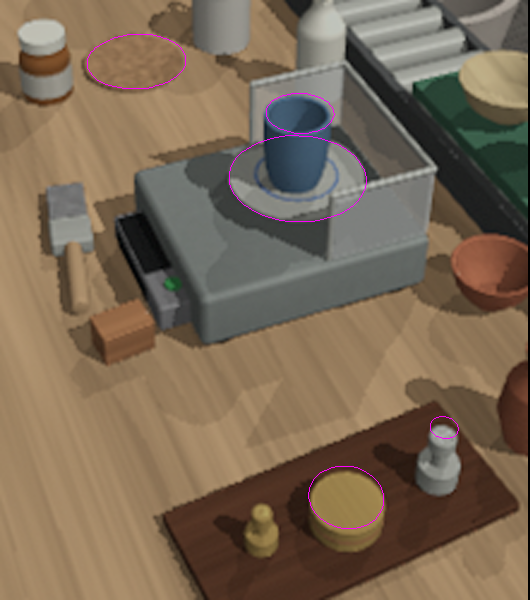

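View pics/t1.png

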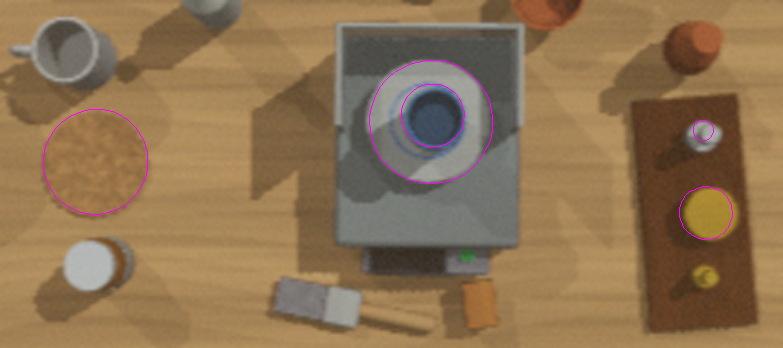

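The overlays are within a few mm. The cup sits about 5 mm off the pan centre, and the disc is slightly nearer and to the right of my guess. I'll fit the silhouettes in both views.

```bash
cat >> h.py <<'E'
from scipy.optimize import least_squares
PROF={'cup':[(.024,0),(.031,.0375),(.031,.075)],'disc':[(.029,0),(.029,.024)],'steel':[(.017,0),(.017,.022),(.011,.040),(.011,.054)],'mat':[(.06,.0),(.06,.006)]}
def sil(f,prof,c,zb):
    h=cv2.convexHull(np.float32(proj(f,np.vstack([ring(c,r,zb+z) for r,z in prof]))));m=cv2.moments(h)
    return np.array([m['m10'],m['m01']])/m['m00'],m['m00']
def mask(f,lo,hi,c,rad):
    hsv=cv2.cvtColor(f['pixels'],cv2.COLOR_RGB2HSV);m=cv2.inRange(hsv,lo,hi)
    k=np.zeros_like(m);cv2.circle(k,tuple(int(v) for v in c),rad,255,-1);m&=k
    n,l,st,ce=cv2.connectedComponentsWithStats(m);i=1+np.argmax(st[1:,4]);
    h=cv2.convexHull(np.argwhere(l==i)[:,::-1].astype(np.float32));mm=cv2.moments(h)
    return np.array([mm['m10'],mm['m01']])/mm['m00'],mm['m00']
def fit(frames,name,c0,zb,lo,hi,rad=30):
    out=[]
    for f in frames:
        p0,a0=sil(f,PROF[name],c0,zb); m,a=mask(f,lo,hi,p0,rad)
        r=least_squares(lambda c:sil(f,PROF[name],c,zb)[0]-m,c0,x_scale=.01)
        out.append((np.round(r.x,4).tolist(),round(float(a)),round(float(sil(f,PROF[name],r.x,zb)[1]))))
    print(name,out)
E
python3 - <<'E'
from h import *
S=robot.grab_frame('side');T=robot.grab_frame('top')
fit((S,T),'cup',(.612,-.046),.098,(98,60,20),(118,255,255),32)
fit((S,T),'disc',(.518,-.354),.012,(16,90,70),(30,255,255),22)
fit((S,T),'steel',(.603,-.345),.012,(0,0,80),(179,60,255),22)
# pan: bright low-sat plate; scale body mask
for n,f in (('S',S),('T',T)):
    g=f['pixels']; hsv=cv2.cvtColor(g,cv2.COLOR_RGB2HSV)
    p=proj(f,[(.612,-.04,.098)])[0]
    best=[]
    gray=cv2.cvtColor(g,cv2.COLOR_RGB2GRAY).astype(np.float32);gx=cv2.Sobel(gray,-1,1,0);gy=cv2.Sobel(gray,-1,0,1)
    def score(c):
        P=proj(f,ring(c,.064,.098)).astype(np.float32);Q=proj(f,ring(c,.068,.098)).astype(np.float32)
        s=lambda X:cv2.remap(gray,X[:,None,0].copy(),X[:,None,1].copy(),1).ravel()
        return np.mean(np.clip(s(P-0)-s(Q),-10,40))
    G=[(score((x,y)),x,y) for x in np.arange(.595,.63,.001) for y in np.arange(-.06,-.02,.001)]
    print(n,'pan',sorted(G)[-5:])
E
```

```text
cup [([0.6035, -0.0511], 1049, 1010), ([0.6083, -0.0487], 360, 383)]
disc [([0.5157, -0.3542], 839, 883), ([0.5135, -0.357], 317, 291)]
steel [([0.6014, -0.3467], 395, 441), ([0.601, -0.35], 91, 112)]
S pan [(np.float32(19.233904), np.float64(0.612), np.float64(-0.043999999999999984)), (np.float32(19.24344), np.float64(0.612), np.float64(-0.04199999999999998)), (np.float32(19.517384), np.float64(0.613), np.float64(-0.04299999999999998)), (np.float32(19.633919), np.float64(0.612), np.float64(-0.04299999999999998)), (np.float32(19.69323), np.float64(0.613), np.float64(-0.04199999999999998))]
T pan [(np.float32(27.298893), np.float64(0.613), np.float64(-0.043999999999999984)), (np.float32(27.467236), np.float64(0.614), np.float64(-0.04199999999999998)), (np.float32(27.627409), np.float64(0.614), np.float64(-0.04299999999999998)), (np.float32(28.424479), np.float64(0.613), np.float64(-0.04299999999999998)), (np.float32(28.489632), np.float64(0.613), np.float64(-0.04199999999999998))]
```

```bash
python3 -m jog '[[-1,0,0,-10,-0.13],[-1,0,0,-20,-0.26],[-1,0,0,-20,-0.26]]'
```

```text
time_s: 2.1
position: [0.155, 0.5806, 0.2439]
tcp_rot: [3.139, 0.001, -3.141]
force: [0.4, 0.2, 1.2]
finger_gap: 0.0877
gripper_force: 0.0
```

```bash
python3 -m jog '[[-1,-225,-315,0,0],[-1,-225,-315,0,0],[-1,-225,-315,0,0],[-1,-225,-315,0,0],[-1,-225,-315,0,0],[-1,-225,-315,0,0],[-1,-225,-315,0,0],[-1,-225,-315,0,0],[-1,-225,-315,0,0],[-1,-225,-315,0,0]]'; python3 -m jog '[[-1,-226,-315,0,0],[-1,-226,-315,0,0],[-1,-226,-315,0,0],[-1,-226,-315,0,0],[-1,-226,-315,0,0],[-1,-226,-315,0,0],[-1,-226,-315,0,0],[-1,-226,-315,0,0],[-1,-226,-315,0,0],[-1,-226,-315,0,0]]'
```

```text
time_s: 3.1
position: [0.3795, 0.2641, 0.2424]
tcp_rot: [3.141, -0.001, 3.136]
force: [-0.3, -0.2, 0.1]
finger_gap: 0.0881
gripper_force: 0.0
time_s: 4.1
position: [0.6051, -0.0492, 0.2419]
tcp_rot: [3.14, -0.001, 3.14]
force: [-0.5, -0.1, -0.2]
finger_gap: 0.0877
gripper_force: 0.0
```

```bash
python3 -m jog '[[-1,0,0,30,0],[-1,0,0,60,0],[-1,0,0,85,0],[-1,0,0,100,0],[-1,0,0,105,0],[-1,0,0,105,0]]'; python3 -m jog '[[0.5,0,0,0,0],[0.5,0,0,0,0],[0.5,0,0,0,0],[0.5,0,0,0,0],[0.5,0,0,0,0],[0.5,0,0,0,0]]' 12
```

```text
time_s: 4.7
position: [0.6041, -0.0487, 0.1373]
tcp_rot: [3.141, -0.002, -3.141]
force: [-0.6, 0.0, -1.0]
finger_gap: 0.0877
gripper_force: 0.0
time_s: 5.3
position: [0.6055, -0.0507, 0.1379]
tcp_rot: [3.142, 0.001, 3.141]
force: [0.5, 0.8, 0.0]
finger_gap: 0.0624
gripper_force: 12.0
```

Run:
```python
from h import *
S=robot.grab_frame('side');crop(S,270,130,160,130,4,'pics/s2.png')
s=robot.get_state();print(s['finger_gap'],s['gripper_force'],s['position'],s['force'])
```

```text
0.06227652260577778 11.999987321432855 [ 0.60548907 -0.0507465   0.13785254] [1.22056141 1.48151197 1.69818146]
```

View pics/s2.png

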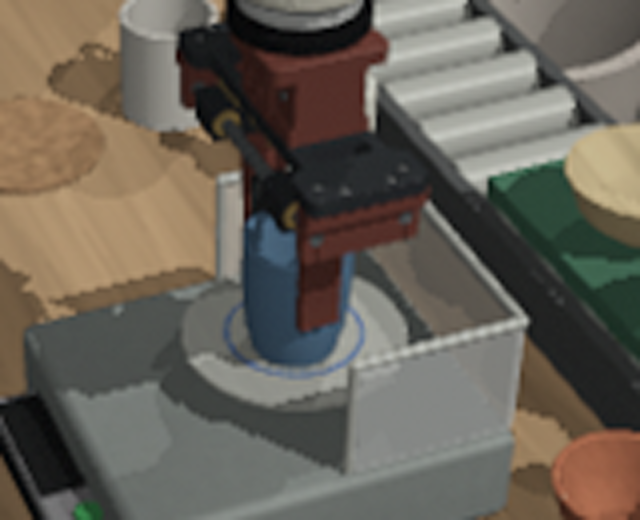

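The cup is held between the pads with a 62 mm gap, and the shield is clear. Lifting it and carrying it to the mat.

```bash
python3 -m jog '[[0.5,0,0,-5,0],[0.5,0,0,-15,0],[0.5,0,0,-35,0],[0.5,0,0,-60,0],[0.5,0,0,-85,0],[0.5,0,0,-105,0],[0.5,0,0,-110,0]]'; python3 -m jog '[[0.5,1,15,0,0],[0.5,3,45,0,0],[0.5,6,85,0,0],[0.5,9,130,0,0],[0.5,13,175,0,0],[0.5,17,220,0,0],[0.5,20,265,0,0],[0.5,24,310,0,0],[0.5,27,345,0,0],[0.5,29,370,0,0]]'; python3 -m jog '[[0.5,0,10,0,0],[0.5,0,17,0,0],[0.5,0,17,0,0]]'
```

```text
time_s: 6.05
position: [0.6066, -0.0511, 0.2508]
tcp_rot: [-3.14, 0.004, 3.141]
force: [0.0, 0.1, -2.1]
finger_gap: 0.0622
gripper_force: 12.0
time_s: 7.05
position: [0.5741, 0.3226, 0.2456]
tcp_rot: [-3.141, -0.003, -3.14]
force: [-0.2, 0.1, -1.5]
finger_gap: 0.0628
gripper_force: 12.0
time_s: 7.35
position: [0.5761, 0.3363, 0.2468]
tcp_rot: [-3.141, -0.001, 3.141]
force: [-0.8, -0.6, -1.0]
finger_gap: 0.0625
gripper_force: 12.0
```

Run:
```python
from h import *
T=robot.grab_frame('top');S=robot.grab_frame('side')
for n in('mat','jar','mug'):
  for c,f in(('top',T),('side',S)):print(n,c,[(np.round(d['at'],3).tolist(),round(d['p'],2)) for d in robot.recognise(n,c)[:1]])
fit((S,),'cup',(.576,.336),.208,(98,60,20),(118,255,255),40)
crop(S,200,80,160,130,4,'pics/s3.png',[ring((.576,.337),.06,.006)])
print(robot.get_state()['position'])
```

```text
mat top [([0.57, 0.327, 0.005], 0.87)]
mat side [([0.567, 0.331, 0.007], 0.92)]
jar top [([0.461, 0.31, 0.085], 0.74)]
jar side [([0.405, 0.042, 0.017], 0.43)]
mug top [([0.695, 0.359, 0.039], 0.91)]
mug side [([0.689, 0.322, 0.057], 0.72)]
cup [([0.6183, 0.3784], 1688, 702)]
[0.57675762 0.3356312  0.24777388]
```

View pics/s3.png

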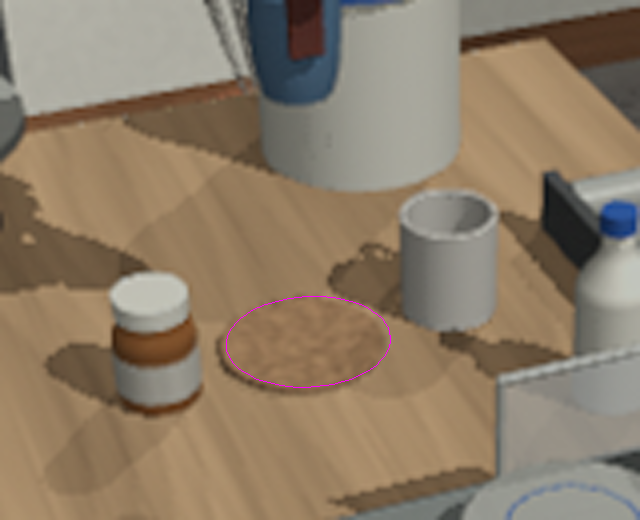

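The cup is held upright above the mat, whose outline matches at (307,342) in the crop. The jar and mug are clear. Lowering now.

```bash
python3 -m jog '[[0.5,0,0,20,0],[0.5,1,0,50,0],[0.5,2,0,85,0],[0.5,2,0,120,0],[0.5,2,0,150,0],[0.5,2,0,172,0],[0.5,2,0,186,0],[0.5,2,0,194,0],[0.5,2,0,197,0],[0.5,2,0,197,0]]'; python3 -m jog '[[0.5,0,0,1,0],[0.5,0,0,2,0],[0.5,0,0,3,0],[0.5,0,0,3,0]]'
```

```text
time_s: 8.75
position: [0.575, 0.3365, 0.0512]
tcp_rot: [3.141, 0.001, 3.141]
force: [-0.7, 0.5, -2.4]
finger_gap: 0.0624
gripper_force: 12.0
time_s: 9.15
position: [0.5746, 0.3364, 0.0479]
tcp_rot: [3.142, 0.0, 3.141]
force: [-0.3, 0.5, -1.8]
finger_gap: 0.0629
gripper_force: 12.0
```

```bash
python3 -m jog '[[0.5,0,0,1,0],[0.5,0,0,2,0],[0.5,0,0,2,0]]';  python3 -m jog '[[0.5,0,0,1,0],[0.5,0,0,1,0],[0.5,0,0,1,0]]'
```

```text
time_s: 9.45
position: [0.5747, 0.3365, 0.0468]
tcp_rot: [3.141, 0.001, 3.141]
force: [-2.8, -0.1, 7.1]
finger_gap: 0.0628
gripper_force: 12.0
time_s: 9.75
position: [0.5749, 0.3366, 0.0466]
tcp_rot: [3.141, 0.001, 3.141]
force: [-4.0, -2.1, 10.8]
finger_gap: 0.0624
gripper_force: 12.0
```

```bash
python3 -m jog '[[0.5,0,0,-1.5,0],[0,0,0,-1.5,0],[-0.5,0,0,-1.5,0],[-1,0,0,-1.5,0],[-1,0,0,-1.5,0],[-1,0,0,-1.5,0],[-1,0,0,-1.5,0]]'; python3 -m jog '[[-1,0,0,-20,0],[-1,0,0,-60,0],[-1,0,0,-100,0],[-1,0,0,-150,0],[-1,0,0,-190,0],[-1,0,0,-200,0]]'
python3 - <<'E'
from h import *
S=robot.grab_frame('side');T=robot.grab_frame('top')
fit((S,T),'cup',(.575,.336),.006,(98,60,20),(118,255,255),25)
fit((S,T),'disc',(.518,-.354),.012,(16,90,70),(30,255,255),22)
print(robot.get_state()['position'])
cv2.imwrite('pics/x.png',crop(S,210,80,130,110,4,'b.png'))
E
```

```text
time_s: 10.45
position: [0.5745, 0.3363, 0.046]
tcp_rot: [-3.141, -0.0, 3.141]
force: [0.8, -0.3, -0.5]
finger_gap: 0.0878
gripper_force: 0.0
time_s: 11.05
position: [0.5771, 0.3376, 0.2521]
tcp_rot: [3.138, 0.008, 3.141]
force: [0.0, -0.5, 0.3]
finger_gap: 0.0876
gripper_force: 0.0
cup [([0.577, 0.3357], 526, 612), ([0.5776, 0.3266], 164, 379)]
disc [([0.5156, -0.3542], 842, 883), ([0.5137, -0.3558], 319, 291)]
[0.57558734 0.33686149 0.24826812]
```

View pics/x.png

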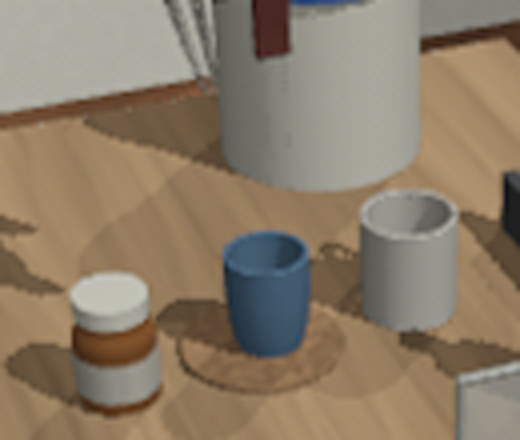

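The cup stands upright on the mat, with its foot at about (270,345) in the crop. On to the disc.

```bash
python3 -m jog '[[-1,3,-30,0,0],[-1,6,-70,0,0],[-1,10,-115,0,0],[-1,14,-160,0,0],[-1,18,-205,0,0],[-1,22,-250,0,0],[-1,26,-295,0,0],[-1,30,-340,0,0],[-1,34,-385,0,0],[-1,38,-430,0,0]]'; python3 -m jog '[[-1,4,-45,0,0],[-1,8,-90,0,0],[-1,12,-135,0,0],[-1,15,-180,0,0],[-1,18,-215,0,0],[-1,20,-240,0,0],[-1,22,-255,0,0],[-1,23,-262,0,0],[-1,23,-262,0,0]]'
```

```text
time_s: 12.15
position: [0.5341, -0.0949, 0.2435]
tcp_rot: [3.14, -0.004, 3.141]
force: [0.8, -0.4, -0.2]
finger_gap: 0.0876
gripper_force: 0.0
time_s: 13.05
position: [0.5124, -0.3553, 0.2449]
tcp_rot: [3.14, -0.002, 3.14]
force: [0.5, 0.2, 0.2]
finger_gap: 0.0877
gripper_force: 0.0
```

```bash
python3 -m jog '[[-1,-1,0,30,0],[-1,-2,0,70,0],[-1,-2,0,110,0],[-1,-2,0,150,0],[-1,-2,0,180,0],[-1,-2,0,205,0],[-1,-2,0,218,0],[-1,-2,0,225,0],[-1,-2,0,228,0],[-1,-2,0,228,0]]'
```

```text
time_s: 14.05
position: [0.5156, -0.3558, 0.0189]
tcp_rot: [-3.141, 0.001, 3.141]
force: [0.4, 0.3, 0.7]
finger_gap: 0.0875
gripper_force: 0.0
```

```bash
python3 -m jog '[[-1,0,0,2.5,0],[0,0,0,2.5,0],[0.6,0,0,2.5,0],[0.6,0,0,2.5,0],[0.6,0,0,2.5,0],[0.6,0,0,2.5,0],[0.6,0,0,2.5,0]]' 35; python3 -m jog '[[0.6,0,0,-3,0],[0.6,0,0,-10,0],[0.6,0,0,-25,0],[0.6,0,0,-50,0],[0.6,0,0,-80,0],[0.6,0,0,-115,0],[0.6,0,0,-150,0],[0.6,0,0,-180,0],[0.6,0,0,-195,0],[0.6,0,0,-200,0]]'
```

```text
time_s: 14.75
position: [0.5149, -0.3555, 0.0159]
tcp_rot: [3.141, -0.0, 3.141]
force: [-0.0, 1.1, 3.3]
finger_gap: 0.0575
gripper_force: 35.0
time_s: 15.75
position: [0.5158, -0.3564, 0.2191]
tcp_rot: [-3.138, 0.003, 3.141]
force: [0.8, 0.2, -4.8]
finger_gap: 0.057
gripper_force: 35.0
```

```bash
python3 -m jog '[[0.6,-5,15,0,0],[0.6,-15,45,0,0],[0.6,-28,88,0,0],[0.6,-42,133,0,0],[0.6,-56,178,0,0],[0.6,-70,223,0,0],[0.6,-83,263,0,0],[0.6,-92,292,0,0],[0.6,-97,308,0,0],[0.6,-98,312,0,0]]'; python3 -m jog '[[0.6,0,0,0,0],[0.6,0,0,25,0],[0.6,0,0,50,0],[0.6,0,0,70,0],[0.6,0,0,80,0],[0.6,0,0,80,0]]'
python3 - <<'E'
from h import *
S=robot.grab_frame('side');T=robot.grab_frame('top')
p=robot.get_state()['position'];print(p)
z=p[2]-.004
crop(S,270,110,160,130,4,'pics/s4.png',[ring((.613,-.043),.065,.1),ring((.613,-.043),.039,.1),ring(p[:2],.029,z),ring(p[:2],.029,z+.024)])
E
```

```text
time_s: 16.75
position: [0.6126, -0.0413, 0.2145]
tcp_rot: [3.141, -0.002, -3.14]
force: [0.7, 0.4, -4.8]
finger_gap: 0.0573
gripper_force: 35.0
time_s: 17.35
position: [0.6117, -0.0449, 0.1341]
tcp_rot: [3.141, -0.003, 3.139]
force: [-0.2, 0.5, -5.0]
finger_gap: 0.057
gripper_force: 35.0
[ 0.61357823 -0.04462942  0.13624327]
```

View pics/s4.png

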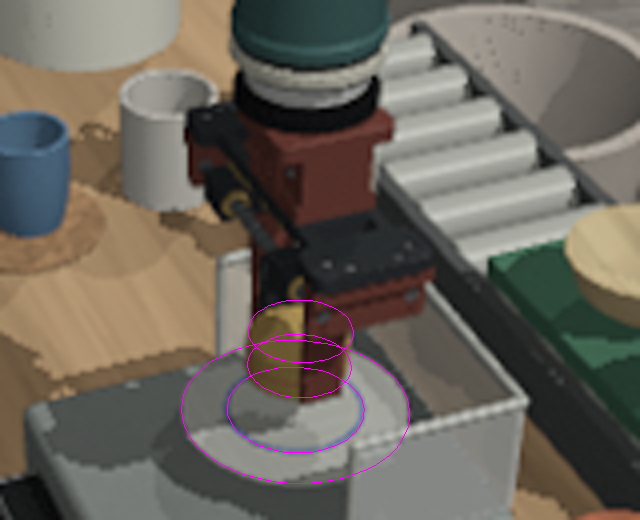

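The overlaid ring coincides with the blue ring at (296,410), and the held disc matches its predicted outline. Lowering gently.

```bash
python3 -m jog '[[0.6,0,1,5,0],[0.6,0,1,12,0],[0.6,0,1,18,0],[0.6,0,1,23,0],[0.6,0,1,26,0],[0.6,0,1,26,0]]'; python3 -m jog '[[0.6,0,0,1,0],[0.6,0,0,2,0],[0.6,0,0,3,0],[0.6,0,0,4,0],[0.6,0,0,5,0],[0.6,0,0,6,0],[0.6,0,0,7,0],[0.6,0,0,8,0],[0.6,0,0,8,0],[0.6,0,0,8,0]]'
```

```text
time_s: 18.05
position: [0.6128, -0.0426, 0.109]
tcp_rot: [3.141, -0.001, 3.141]
force: [0.4, -0.6, -5.0]
finger_gap: 0.0576
gripper_force: 35.0
time_s: 19.05
position: [0.6133, -0.0427, 0.1018]
tcp_rot: [-3.141, 0.0, 3.141]
force: [-0.7, 0.2, -3.2]
finger_gap: 0.0572
gripper_force: 35.0
```

```bash
python3 -m jog '[[0.6,0,0,1,0],[0.6,0,0,2,0],[0.6,0,0,3,0],[0.6,0,0,4,0],[0.6,0,0,4,0],[0.6,0,0,4,0]]'
```

```text
time_s: 19.65
position: [0.6133, -0.0427, 0.0978]
tcp_rot: [-3.141, 0.0, 3.141]
force: [-0.6, -0.1, -0.2]
finger_gap: 0.0575
gripper_force: 35.0
```

```bash
python3 -m jog '[[0.4,0,0,0.5,0],[0.2,0,0,0.5,0],[-0.2,0,0,0.5,0],[-0.6,0,0,0.5,0],[-1,0,0,0.5,0],[-1,0,0,0.5,0],[-1,0,0,0.5,0]]' 3; python3 -m jog '[[-1,0,0,-5,0],[-1,0,0,-20,0],[-1,0,0,-50,0],[-1,0,0,-90,0],[-1,0,0,-130,0],[-1,0,0,-140,0]]'
```

```text
time_s: 20.35
position: [0.6134, -0.0427, 0.0972]
tcp_rot: [-3.141, 0.0, 3.141]
force: [-0.8, 0.4, 0.7]
finger_gap: 0.0861
gripper_force: 0.0
time_s: 20.95
position: [0.616, -0.0431, 0.2426]
tcp_rot: [-3.14, 0.008, 3.141]
force: [-0.1, -0.1, 0.5]
finger_gap: 0.0878
gripper_force: 0.0
```

```bash
python3 -m jog '[[-1,1,-20,0,0],[-1,2,-50,0,0],[-1,4,-95,0,0],[-1,6,-140,0,0],[-1,8,-185,0,0],[-1,10,-230,0,0],[-1,11,-265,0,0],[-1,12,-290,0,0],[-1,12,-305,0,0],[-1,12,-305,0,0]]'
python3 - <<'E'
from h import *
S=robot.grab_frame('side');T=robot.grab_frame('top')
fit((S,T),'disc',(.613,-.043),.093,(16,90,70),(30,255,255),28)
fit((S,T),'steel',(.601,-.348),.012,(0,0,80),(179,60,255),20)
p=robot.get_state()['position'];print(p)
a=crop(S,280,150,120,100,4,'b.png',[ring((.613,-.043),.039,.093)])
b=crop(S,360,290,80,100,4,'b.png',[ring((.601,-.348),.017,.012),ring((.601,-.348),.011,.066)])
cv2.imwrite('pics/s5.png',np.hstack([a,b]))
E
```

```text
time_s: 21.95
position: [0.6006, -0.3492, 0.2365]
tcp_rot: [3.142, -0.001, 3.139]
force: [-0.3, 0.6, -0.8]
finger_gap: 0.0875
gripper_force: 0.0
disc [([0.6128, -0.042], 454, 528), ([0.6135, -0.0432], 264, 299)]
steel [([0.6009, -0.3469], 404, 441), ([0.6011, -0.3402], 38, 111)]
[ 0.60087186 -0.34661131  0.23676146]
```

View pics/s5.png

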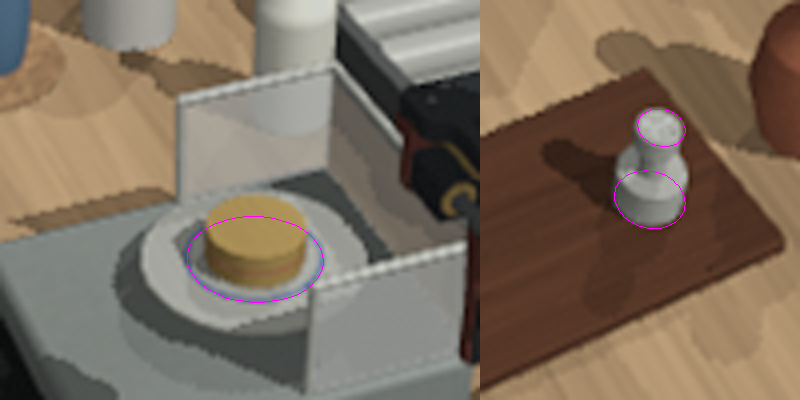

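The disc is centred in the ring, with its top at (255,227) in the crop. The steel weight's overlay matches at (660,127). Grasping its knob.

```bash
python3 -m jog '[[-1,0,-1,30,0],[-1,0,-1,70,0],[-1,0,-1,110,0],[-1,0,-1,145,0],[-1,0,-1,170,0],[-1,0,-1,185,0],[-1,0,-1,193,0],[-1,0,-1,197,0],[-1,0,-1,197,0],[-1,0,-1,197,0]]'; python3 -m jog '[[0,0,0,0,0],[0.5,0,0,0,0],[0.9,0,0,0,0],[0.9,0,0,0,0],[0.9,0,0,0,0],[0.9,0,0,0,0],[0.9,0,0,0,0],[0.9,0,0,0,0]]' 20
```

```text
time_s: 23.05
position: [0.6018, -0.3492, 0.0416]
tcp_rot: [-3.14, 0.002, 3.141]
force: [0.1, -0.1, -1.1]
finger_gap: 0.0879
gripper_force: 0.0
time_s: 23.85
position: [0.6009, -0.3487, 0.0402]
tcp_rot: [-3.142, -0.0, 3.141]
force: [-0.3, 0.5, 0.4]
finger_gap: 0.0273
gripper_force: 0.0
```

```bash
python3 -m jog '[[0.9,0,0,0,0],[0.9,0,0,0,0],[0.9,0,0,0,0],[0.9,0,0,0,0]]' 20;  python3 -m jog '[[0.9,0,0,-3,0],[0.9,0,0,-10,0],[0.9,0,0,-25,0],[0.9,0,0,-50,0],[0.9,0,0,-80,0],[0.9,0,0,-115,0],[0.9,0,0,-150,0],[0.9,0,0,-180,0],[0.9,0,0,-195,0],[0.9,0,0,-200,0]]'
```

```text
time_s: 24.25
position: [0.6009, -0.3486, 0.0401]
tcp_rot: [3.142, -0.0, 3.141]
force: [0.4, 0.9, -0.3]
finger_gap: 0.0212
gripper_force: 20.0
time_s: 25.25
position: [0.6018, -0.3493, 0.2431]
tcp_rot: [-3.139, 0.003, 3.141]
force: [-0.6, 0.1, -2.7]
finger_gap: 0.0215
gripper_force: 20.0
```

```bash
python3 -m jog '[[0.9,-1,15,0,0],[0.9,-2,45,0,0],[0.9,-3,85,0,0],[0.9,-5,130,0,0],[0.9,-7,175,0,0],[0.9,-9,220,0,0],[0.9,-10,260,0,0],[0.9,-11,287,0,0],[0.9,-12,302,0,0],[0.9,-12,306,0,0]]'; python3 -m jog '[[0.9,0,0,0,0],[0.9,0,0,20,0],[0.9,0,0,42,0],[0.9,0,0,60,0],[0.9,0,0,72,0],[0.9,0,0,80,0],[0.9,0,0,80,0],[0.9,0,0,80,0]]'
python3 - <<'E'
from h import *
S=robot.grab_frame('side')
p=robot.get_state()['position'];print(p); c=p[:2]
crop(S,280,130,130,110,5,'pics/s6.png',[ring((.613,-.0425),.029,.117),ring(c,.017,p[2]-.028),ring(c,.017,p[2]-.006)])
E
```

```text
time_s: 26.25
position: [0.6121, -0.0406, 0.2387]
tcp_rot: [3.141, -0.003, -3.14]
force: [0.0, -0.9, -1.9]
finger_gap: 0.0213
gripper_force: 20.0
time_s: 27.05
position: [0.6137, -0.0432, 0.1606]
tcp_rot: [-3.141, 0.001, 3.14]
force: [0.3, 1.2, -1.7]
finger_gap: 0.0215
gripper_force: 20.0
[ 0.61389679 -0.04304129  0.16098213]
```

View pics/s6.png

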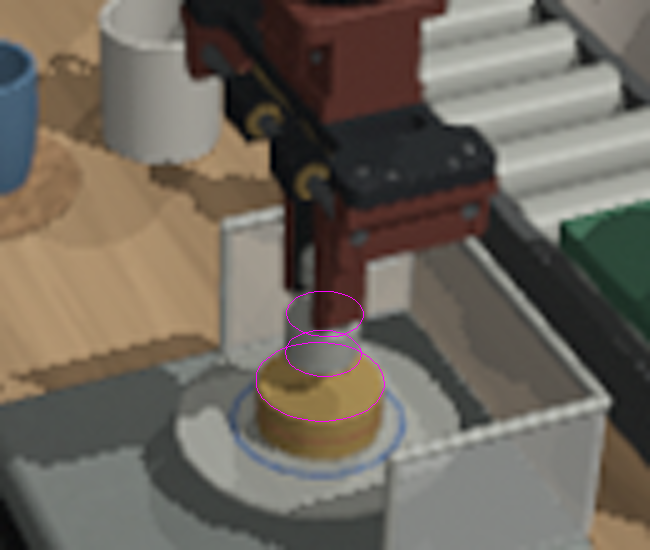

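The steel foot, around (323,350), hangs upright and matches its predicted outline, centred over the disc top at (320,382). Lowering about 16 mm to contact.

```bash
python3 -m jog '[[0.9,0,0,4,0],[0.9,0,0,8,0],[0.9,0,0,11,0],[0.9,0,0,13,0],[0.9,0,0,13,0]]'; python3 -m jog '[[0.9,0,0,1,0],[0.9,0,0,2,0],[0.9,0,0,3,0],[0.9,0,0,4,0],[0.9,0,0,4,0],[0.9,0,0,4,0]]'
```

```text
time_s: 27.6
position: [0.6129, -0.0426, 0.1467]
tcp_rot: [3.142, -0.001, 3.141]
force: [-0.9, 0.2, -2.1]
finger_gap: 0.0215
gripper_force: 20.0
time_s: 28.2
position: [0.6133, -0.0427, 0.1433]
tcp_rot: [-3.141, 0.0, 3.141]
force: [-0.0, -0.0, 0.2]
finger_gap: 0.0214
gripper_force: 20.0
```

```bash
python3 -m jog '[[0.9,0,0,0.5,0],[0.9,0,0,1,0],[0.9,0,0,1,0],[0.9,0,0,1,0]]';python3 -m jog '[[0.9,0,0,0,0]]'
```

```text
time_s: 28.6
position: [0.6133, -0.0427, 0.1423]
tcp_rot: [-3.142, 0.0, 3.141]
force: [0.3, -0.3, 0.2]
finger_gap: 0.0214
gripper_force: 20.0
time_s: 28.7
position: [0.6133, -0.0427, 0.1422]
tcp_rot: [-3.141, 0.0, 3.141]
force: [0.2, 0.2, 1.4]
finger_gap: 0.0214
gripper_force: 20.0
```

```bash
python3 -m jog '[[0.7,0,0,0,0],[0.4,0,0,0,0],[0,0,0,0,0],[-0.5,0,0,0,0],[-0.5,0,0,0,0],[-0.5,0,0,0,0],[-0.5,0,0,0,0]]' 3; python3 -m jog '[[-0.5,0,0,-5,0],[-0.5,0,0,-20,0],[-0.5,0,0,-50,0],[-0.5,0,0,-90,0],[-0.5,0,0,-120,0],[-0.5,30,0,-130,0],[-0.5,70,0,-130,0],[-0.5,110,0,-130,0],[-0.5,140,0,-130,0],[-0.5,150,0,-130,0]]'
python3 - <<'E'
from h import *
S=robot.grab_frame('side');T=robot.grab_frame('top')
fit((S,T),'disc',(.613,-.043),.09,(16,90,70),(30,255,255),28)
print([(n,c,np.round(robot.recognise(n,c)[0]['at'],3).tolist()) for n in('steel_weight','disc','cup') for c in('side','top') if robot.recognise(n,c)])
s=robot.get_state();print(s['position'],s['finger_gap'])
a=crop(S,210,110,190,140,4,'pics/s7.png',[ring((.613,-.0425),.011,.168)])
E
```

```text
time_s: 29.4
position: [0.6132, -0.0427, 0.1422]
tcp_rot: [-3.141, -0.0, 3.141]
force: [-0.1, -0.1, -0.4]
finger_gap: 0.0631
gripper_force: 0.0
time_s: 30.4
position: [0.4602, -0.0422, 0.2725]
tcp_rot: [3.142, -0.001, 3.141]
force: [0.3, -0.2, -1.0]
finger_gap: 0.066
gripper_force: 0.0
disc [([0.6121, -0.044], 425, 529), ([0.6135, -0.0443], 260, 298)]
[('steel_weight', 'side', [0.614, -0.052, 0.131]), ('steel_weight', 'top', [0.61, -0.04, 0.14]), ('disc', 'side', [0.602, -0.057, 0.111]), ('disc', 'top', [0.612, -0.039, 0.117]), ('cup', 'side', [0.59, -0.05, 0.09]), ('cup', 'top', [0.581, 0.348, 0.045])]
[ 0.46337626 -0.04253634  0.27202051] 0.06576678950480663
```

View pics/s7.png

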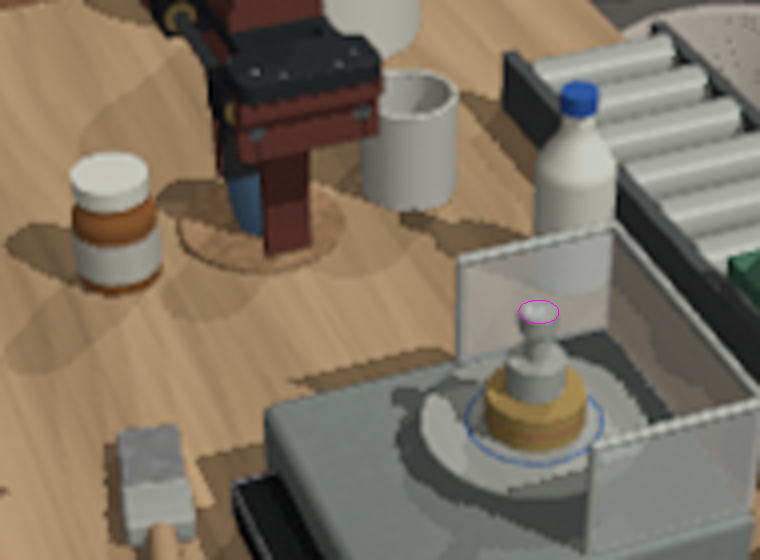

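The steel weight stands upright and centred on the disc (knob at (538,312)), and the disc is centred in the blue ring. The robot is clear of everything, so I'm handing in.

```bash
python3 -c "
from station import robot
print(robot.finish_job())"
```

```text
the job is handed in; nothing more can be done
None
```

I handed the job in at about 31 s: the cup stands upright on the cork mat, the brass disc is centred in the blue ring to within about 1–2 mm by camera, and the steel knob weight stands upright and centred on the disc; both weights were lowered slowly onto the pan.

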